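Lift the grinder's disc set onto the rinse stand with the bayonet key

ROBOT

A 6-joint arm with a two-finger parallel gripper is mounted at the origin on a cart in front of the work surface, level with it; the furniture and walls round the work are solid. World frame = base frame: x ahead of the robot, y to its left, z up, the work surface at z = 0. Lengths are in mm, angles in degrees, forces in N, time in s.
With the tool pointing down it reaches from about 300 to 850 mm from the base axis. Payload 4.2 kg.
Tool frame: the origin (TCP) lies midway between the tips of the shut fingers; the grasp point (between the pads) lies 19 mm behind it; z points along the fingers, y is the line along which they close (so a half turn about z gives the same grasp; the last joint's range is limited). The gripper opens to 91 mm and grips with 3 to 60 N. Pads are 32 mm wide; open, the fingers measure 118 mm over their backs; the gripper's body (76 mm by 178 mm) begins 60 mm behind the grasp point.
Start: joints at [74.141, 18.312, 89.639, -0, 72.044, -1.146], TCP at [146.044, 556.16, 213.976] pointing down, gripper open.
Joint ranges: [-177.97, 177.97], [-48.28, 115.42], [12.27, 149.76], [-77.06, 257.06], [2.81, 150.46], [-146.56, 146.56]. Speed limits (degrees/s): [147.25, 147.25, 180, 180, 180, 180].

INTERFACE

Orientations are given as [roll, pitch, yaw] about the fixed x, y, z axes, in that order (R = Rz(yaw) Ry(pitch) Rx(roll)).
In Python, from workcell import env gives the robot as it stands.
- The arm moves only by the shell command python3 -m jog 'ROWS' [FORCE]. ROWS is a JSON object of lists of equal length, an entry for each row: "jaw": the finger opening in mm, from 0 to 91.2; "slide": the shift along the tool's x, y, z in units of 30 mm (1.0 is 30 mm), a list of three; "spin": the turn about the tool's z in units of 8 degrees (1.0 is 8 degrees). In form: {"jaw": [jaw, ...], "slide": [[dx, dy, dz], ...], "spin": [spin, ...]}. A call has 1 to 10 rows; each row shifts and turns the commanded pose from where the row before left it, along the tool's axes as they then stand; what a row does not reach is not made up. A row lasts 1/10 s, in which the tool goes at most 50 mm and 8.59 degrees, less where a joint would pass 70% of its speed; a pose out of reach is approached as far as the arm can. A call is refused whole if a number of a shift passes 1 or a number of a turn 1, either way. A call with a gripper value outside its range is refused whole. The fingers move at their own pace and stop on an object; FORCE is the grip in N (left out, the last holds). Time passes only in rows, so rows that do not move let the fingers close. It gives the time, the measured TCP pose, the force, the opening and the grip force at its end, in the units of the state.
- env.state(): the state, without advancing time (a new reading comes with each control period).
- env.grab_frame(name): name is "side" or "top" or "wrist"; returns the picture (480x640x3 uint8, red, green, blue); there is no depth.
- env.camera_model(name): a dict with "fx", "fy", "cx", "cy" (pixels), "camera_from_world" (4x4, takes a point from world to camera coordinates). Camera axes: x right, y up, looking along -z (the intrinsics and any distortion apply to the point x, -y, -z); pixel columns grow to the right and rows downward; lengths in mm; the calibration is good to about 2 mm. A picture is of the moment at which its call begins: read the wrist's pose just before it. camera_model takes no time and is no camera call; for the wrist camera it gives the pose at the moment of the call.
- env.job_done(): hands the job in; it is judged then, once.
The state is a dict: "time_s": time; "qpos": joint angles; "qvel": joint speeds; "effort": joint torques, N m; "ee_pos": TCP position; "ee_rot": TCP orientation; "force": force on the tool from outside, world axes, zero at the start; "torque": the same for the moment, N m; "gripper_width": finger opening in mm; "gripper_force": force on a finger pad.
Only numpy, scipy, OpenCV 4.12 (cv2) and the standard library are available. Lean on these libraries where they do the work, as an engineer would, in place of code of your own. Each camera call takes 0.05 s, during which the arm holds its last target. There are 200 camera calls.

TASK

Take the orange-handled lifting key from its black holder, thread it down through the disc set on the grey stand, feel for the hidden slot in the bottom disc until the foot drops through and the key is down on its shoulder, give it about a quarter turn and lift all the discs off as one stack. Set the stack down flat in the recess of the blue stand and let go, leaving the key standing in it. Be gentle: never press or knock either stand hard, do not touch the discs with the gripper, and leave everything else on the bench where it is.

Things in the scene. Friction and masses are not known exactly. Their poses are not given: they have to be found in the camera images.
- key: Steel lifting key, 90 mm tall, 0.15 kg, upright in its holder (origin then 4 mm above the bench). Origin: centre of the foot's underside, z up. Foot z 0-9 mm, 23 long in x, 9 wide in y, flat underside; neck 9 dia, z 9-22; shank 24 dia, z 22-48, its lower face (z 22) is the shoulder; black flange 38 dia, z 48-54; orange handle tab z 54-90, 36 in x, 14 thick in y.
- key_grip (a point): Where to grip the key: middle of the orange tab, 76 mm above the key's origin, axes as the key's. Close the fingers along key y; the fingertips then just clear the flange.
- key_holder: Black block 62 x 62 x 52 mm fixed to the bench, origin at the centre of its underside; upright through hole 27 mm dia in the middle, in which the key hangs by its flange; the key lifts straight out, 50 mm.
- stand: Grey round stand, fixed, 100 mm dia; origin centre of its underside. Recess 73 mm dia, floor 24 mm above the bench, rim 30 mm; below it an open well 52 mm dia down to 5 mm above the bench. Holds, loose and centred to about 1 mm, a dark slotted disc and on it two rings, each 8 mm thick; top 48 mm above the bench. More than 40 N on the stand (discs' weight of 5 N included) is too hard.
- stand_slot (a point): On the grey stand's axis, 32 mm above the bench: top of the slotted disc (70 mm dia, 0.25 kg, loose), seen only down the rings' holes. Axes are the stand's, x to the yellow rim marks. The disc has one slot through its centre, 27 x 11.5 mm, 8 deep; its direction is NOT reported: within 1.0 rad either way of this x axis. The foot passes only with its long way within about 0.1 rad of the slot.
- stand_seat (a point): On the grey stand's axis, 10 mm above the bench: where the key's origin is when its shoulder rests on the slotted disc. The foot is then 5 mm clear under the disc and turns freely; 0.8 rad or more (best a quarter turn) off the slot it lifts the disc, which carries the rings. Before the slot is found the foot stands on the disc, 22 mm higher; a lightly pressed key does not turn the disc.
- rinse_stand: Blue round stand, empty, fixed, same form as the grey one but recess 77 mm dia; origin at the centre of its underside, ledge 24 mm above the bench, rim top 30 mm. With the stack set down in it the top ring's origin is 40 mm above the bench, and the hanging key's origin 15 mm (10 mm once let down on its shoulder). The 40 N limit holds here too.
- ring_top: Top ring, brass, 66 mm dia, 8 mm thick, hole 31 mm dia, 0.13 kg; origin at the centre of its underside, which starts 40 mm above the bench. With the stack hanging from the key its origin is 25 mm above the key's origin.
- ring_low: Lower ring, aluminium, same size as the top ring and directly under it, about 0.13 kg; origin at the centre of its underside.
- mug: White spotted mug, 82 x 114 x 91 mm, bystander; origin under its centre.
- spray: Pink-capped spray can, 59 mm dia, 197 mm tall, bystander; origin under its centre.
- grease_tin: Red tin, 77 mm dia, 76 mm tall, bystander; origin under its centre.
- screwdriver_yellow: Yellow screwdriver lying down, 195 mm long, bystander; origin under its centre.
- bench_block: Beech block 50 x 80 x 35 mm, bystander; origin under its centre.
- tape_measure: Yellow tape measure 32 x 63 x 57 mm, bystander; origin under its centre.
There are look-alikes about, which are no part of the job. Leave any pink or turquoise look-alike of the key alone.

How it is judged:
By the outcome, as a careful person would: the job done as asked, in the order asked, and still so for the second after the job is handed in, with the robot touching nothing.
It also fails if it takes over 72 s, if anything falls off the work surface, if the arm or the gripper's body presses on something with over 40 N, if the wrist force passes 120 N, or if a joint passes its speed limit or range.

## Working session

There is one attempt and no reset: what is moved stays moved. The work goes in short steps, Python scripts to look and compute and a shell command to move; the robot and the scene stay as the last step left them, time stands still between calls to the robot, and variables do not carry over. Pictures are saved under pics/ and viewed, at most 10 in all, crops included, and the job is handed in when it is done.

```bash
ls; mkdir -p pics
python3 - <<'E'
from workcell import env
import cv2,numpy as np
s=env.state();print(s['time_s'],s['ee_pos'],s['ee_rot'],s['force'],s['gripper_width'])
for n in ['top','side']:
    im=env.grab_frame(n);cv2.imwrite(f'pics/{n}0.png',im[:,:,::-1])
    m=env.camera_model(n);print(n,{k:np.round(v,3).tolist() if not isinstance(v,str) else v for k,v in m.items()})
E
```

```text
pics
0.0 [145.89497256 555.67241421 213.13637704] [-1.79901601e+02 -1.50987582e-03  1.65287475e+02] [-0.78719397 -0.56359731 -0.45711552] 91.4272515499473
top {'fx': 496.572, 'fy': 496.572, 'cx': 312.947, 'cy': 243.685, 'camera_from_world': [[0.001, -1.0, 0.005, -15.18], [0.998, 0.001, 0.07, -566.638], [-0.07, 0.005, 0.998, -1294.443], [0.0, 0.0, 0.0, 1.0]]}
side {'fx': 566.625, 'fy': 566.625, 'cx': 319.928, 'cy': 245.535, 'camera_from_world': [[-1.0, 0.01, 0.016, 578.779], [0.01, -0.385, 0.923, -97.557], [0.015, 0.923, 0.385, -1396.073], [0.0, 0.0, 0.0, 1.0]]}
```

View pics/top0.png

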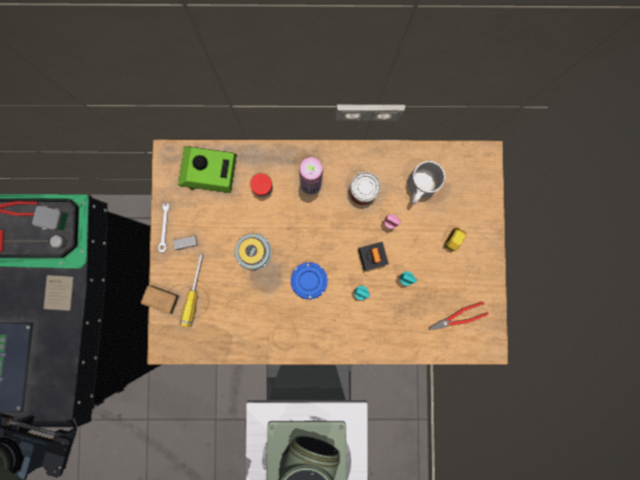

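View pics/side0.png

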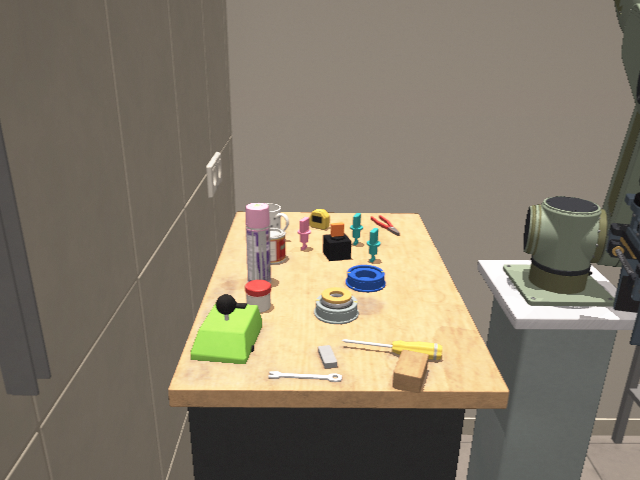

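The top view shows the black holder with the orange tab at (375,256), the grey stand at (253,252), the blue stand at (309,281), and pink and turquoise decoys at (392,222), (362,293) and (408,279). The side view agrees with this.

```bash
cat > h.py <<'E'
from workcell import env
import numpy as np,cv2
def ray(m,px,z):
    T=np.array(m['camera_from_world']);R=T[:3,:3];c=-R.T@T[:3,3]
    d=R.T@np.array([(px[0]-m['cx'])/m['fx'],-(px[1]-m['cy'])/m['fy'],-1])
    return c+d*(z-c[2])/d[2]
def proj(m,p):
    T=np.array(m['camera_from_world']);q=T[:3,:3]@np.array(p,float)+T[:3,3]
    return np.array([m['cx']+m['fx']*q[0]/-q[2],m['cy']+m['fy']*q[1]/q[2]])
def togo(dst,yaw=None):
    """remaining shift in tool axes (units of 30 mm) and spin (units of 8 deg)"""
    s=env.state();y=np.radians(s['ee_rot'][2]);d=np.array(dst)-s['ee_pos']
    t=np.array([d[0]*np.cos(y)+d[1]*np.sin(y),d[0]*np.sin(y)-d[1]*np.cos(y),-d[2]])
    print('at',np.round(s['ee_pos'],1),np.round(s['ee_rot'],2),'shift',np.round(t/30,3),end=' ')
    if yaw is not None: print('spin',np.round((s['ee_rot'][2]-yaw+180)%360-180,2)/8)
    else: print()
E
python3 - <<'E'
from h import *
m=env.camera_model('top')
for n,p,z in [('key',(377,255),90),('hold',(375,257),52),('grey',(253,252),30),('blue',(309,281),30),('tq1',(362,293),80),('tq2',(408,279),80),('pink',(392,222),80)]: print(n,ray(m,p,z).round())
w=env.camera_model('wrist');T=np.array(w['camera_from_world']);print(w['fx'],w['fy'],w['cx'],w['cy'],'cam pos',-T[:3,:3].T@T[:3,3],'look',-T[2,:3],'up',T[1,:3])
r=ray(m,(377,255),90);togo([r[0],r[1],260],165)
E
```

```text
key [ 534. -175.   90.]
hold [ 530. -175.   52.]
grey [544. 143.  30.]
blue [468.  -4.  30.]
tq1 [ 439. -137.   80.]
tq2 [ 474. -253.   80.]
pink [ 618. -215.   80.]
391.10958207496316 391.10958207496316 318.9620796203556 238.36245276232404 cam pos [ 72.64940622 575.33715358 384.16426721] look [ 0.25910835 -0.06921812 -0.96336479] up [-0.93196357  0.24396167 -0.26819135]
at [145.9 555.7 213.2] [-179.91   -0.    165.29] shift [-18.68  -20.264  -1.559] spin 0.03625
```

```bash
python3 -m jog '{"jaw":[91,91,91,91,91,91,91,91,91,91],"slide":[[-0.5,-0.3,-0.3],[-1,-0.6,-0.3],[-1,-0.6,-0.3],[-1,-0.6,-0.3],[-1,-0.6,-0.3],[-1,-0.6,-0.3],[-1,-0.6,-0.3],[-1,-0.6,-0.2],[-1,-0.6,0],[-1,-0.6,0]],"spin":[0,0,0,0,0,0,0,0,0,0]}'
python3 -m jog '{"jaw":[91,91,91,91,91,91,91,91,91,91],"slide":[[-1,-0.6,0],[-1,-0.6,0],[-1,-0.6,0],[-1,-0.6,0],[-1,-0.6,0],[-1,-0.6,0],[-0.7,-0.6,0],[-0.3,-0.3,0],[0,0,0],[0,0,0]],"spin":[0,0,0,0,0,0,0,0,0,0]}'
python3 - <<'E'
from h import *
togo([544,143,280],165)
im=env.grab_frame('wrist');cv2.imwrite('pics/w1.png',im[:,:,::-1])
print(proj(env.camera_model('wrist'),[544,143,48]))
E
```

```text
time_s: 1.1
ee_pos: [379.3, 316.2, 283.8]
ee_rot: [180.0, 0.1, 165.3]
force: [0.7, 0.3, -0.8]
gripper_width: 91.0
gripper_force: 0.0
time_s: 2.1
ee_pos: [546.3, 134.7, 283.1]
ee_rot: [180.0, -0.0, 165.3]
force: [0.6, 0.9, 0.7]
gripper_width: 90.8
gripper_force: 0.0
at [546.3 134.7 283.1] [ 1.7997e+02 -4.0000e-02  1.6527e+02] shift [0.146 0.247 0.105] spin 0.03375
[325.30191141 200.48409071]
```

View pics/w1.png

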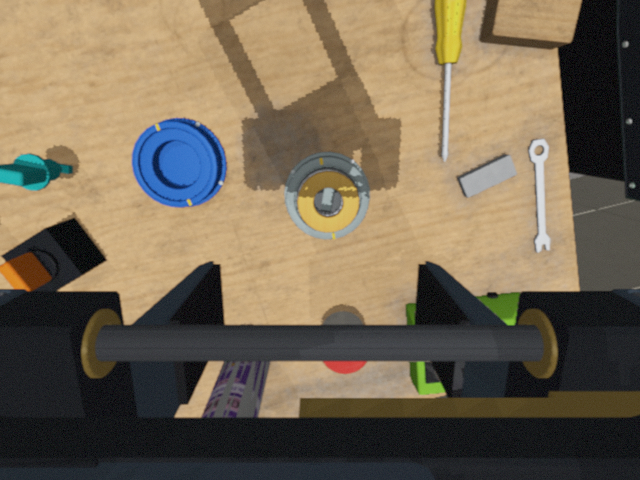

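The wrist view shows the grey stand centred at about (327,197) with yellow marks at (322,161) and (333,237), the blue stand at (180,163), and the key tab on the left. I'll go lower for a close-up.

```bash
python3 -m jog '{"jaw":[60,60,60,60,60,60,60],"slide":[[0,0.2,0.8],[0.1,0,1],[0,0,1],[0,0,1],[0,0,0.5],[0,0,0],[0,0,0]],"spin":[0,0,0,0,0,0,0]}'
python3 - <<'E'
from h import *
togo([544,143,150],165)
m=env.camera_model('wrist');im=env.grab_frame('wrist');cv2.imwrite('pics/w2f.png',im[:,:,::-1])
np.save('m2.npy',m,allow_pickle=True)
c=proj(m,[544,143,30]);print(c)
x,y=int(c[0])-90,int(c[1])-75
x=max(x,0);y=max(y,0);print(x,y)
cv2.imwrite('pics/w2.png',cv2.resize(im[y:y+150,x:x+180,::-1],None,fx=4,fy=4,interpolation=cv2.INTER_CUBIC))
E
```

```text
time_s: 2.85
ee_pos: [545.6, 142.0, 154.7]
ee_rot: [180.0, 0.0, 165.4]
force: [0.6, 0.2, -0.2]
gripper_width: 60.0
gripper_force: 0.0
at [545.6 142.  154.7] [1.7997e+02 3.0000e-02 1.6537e+02] shift [0.06  0.019 0.155] spin 0.04625
[319.30766713 228.08160149]
229 153
```

View pics/w2.png

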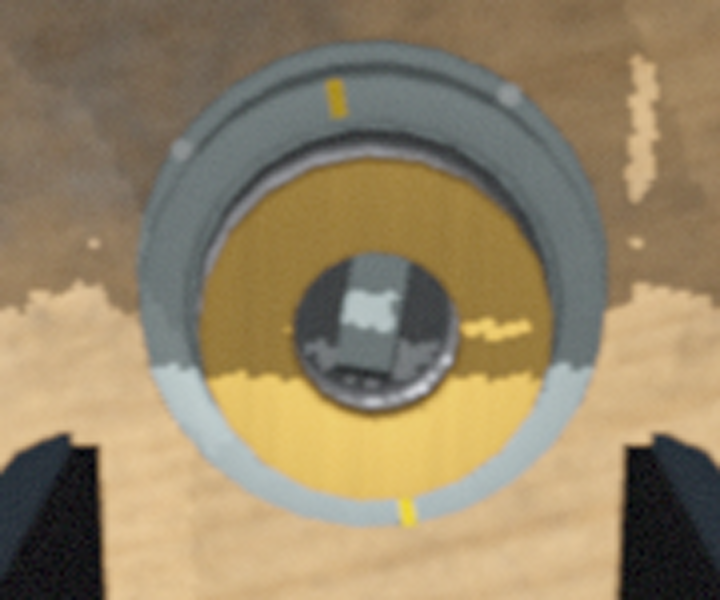

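The close-up shows the slot through the brass ring's hole. It is a light band running from (380,255) to (365,375) in the crop, nearly parallel to the yellow-mark line (337,98)–(407,512). I'll measure it, then take pictures of the blue stand and the key.

```bash
python3 -m jog '{"jaw":[60,60,60,60,60,60,60,60],"slide":[[0.2,-0.7,-0.3],[0.2,-0.9,0],[0.2,-0.9,0],[0.2,-0.9,0],[0.2,-0.9,0],[0.25,-0.9,0],[0,-0.16,0],[0,0,0]],"spin":[0,0,0,0,0,0,0,0]}'
python3 - <<'E'
from h import *
togo([468,-4,155]);m=env.camera_model('wrist');np.save('m3.npy',m,allow_pickle=True);im=env.grab_frame('wrist');cv2.imwrite('pics/w3f.png',im[:,:,::-1])
E
python3 -m jog '{"jaw":[60,60,60,60,60,60,60,60],"slide":[[-0.5,-0.6,-0.7],[-0.6,-0.9,-0.7],[-0.6,-0.9,-0.3],[-0.6,-0.9,0],[-0.6,-0.9,0],[-0.6,-0.75,0],[0,0,0],[0,0,0]],"spin":[0,0,0,0,0,0,0,0]}'
cat > fit.py <<'E'
from h import *
from scipy.optimize import least_squares
def silfit(mask,m,x0,zs=(0,30),r=50):
    mask=cv2.morphologyEx(mask.astype(np.uint8),cv2.MORPH_CLOSE,np.ones((3,3)))
    cs,_=cv2.findContours(mask,cv2.RETR_EXTERNAL,cv2.CHAIN_APPROX_NONE)
    p0=proj(m,[*x0,30]);c=max((c for c in cs if cv2.pointPolygonTest(c,tuple(map(float,p0)),True)>-30),key=cv2.contourArea)
    pts=cv2.convexHull(c)[:,0].astype(float)
    a=np.linspace(0,2*np.pi,180)
    def f(v):
        q=np.array([proj(m,[v[0]+r*np.cos(t),v[1]+r*np.sin(t),z]) for z in zs for t in a],np.float32)
        h=cv2.convexHull(q);return [cv2.pointPolygonTest(h,tuple(map(float,p)),True)-.5 for p in pts]
    s=least_squares(f,x0,loss='soft_l1',diff_step=1e-3);e=np.array(f(s.x));return s.x,len(pts),np.abs(e).mean(),np.abs(e).max()
E
python3 - <<'E'
from fit import *
togo([534,-175,216]);m=env.camera_model('wrist');np.save('m4.npy',m,allow_pickle=True);im=env.grab_frame('wrist');cv2.imwrite('pics/w4f.png',im[:,:,::-1])
c=proj(m,[534,-175,90]);print(c);x,y=max(int(c[0])-90,0),max(int(c[1])-75,0);print(x,y)
cv2.imwrite('pics/w4.png',cv2.resize(im[y:y+150,x:x+180,::-1],None,fx=4,fy=4,interpolation=cv2.INTER_CUBIC))
g=cv2.cvtColor(cv2.imread('pics/w2f.png'),cv2.COLOR_BGR2HSV);m2=np.load('m2.npy',allow_pickle=True).item()
mk=(g[...,1]<75);mk[265:,:255]=0;mk[262:,383:]=0
print('grey',silfit(mk,m2,[544,143]))
b=cv2.cvtColor(cv2.imread('pics/w3f.png'),cv2.COLOR_BGR2HSV);m3=np.load('m3.npy',allow_pickle=True).item()
mb=(abs(b[...,0].astype(int)-112)<15)&(b[...,1]>130)&(b[...,2]>50)
print('blue',silfit(mb,m3,[468,-4]))
U=lambda p,z:ray(m2,(229+p[0]/4-.375,153+p[1]/4-.375),z)[:2]
ang=lambda a,b:np.degrees(np.arctan2(*(b-a)[::-1]))
print('marks',U((337,98),30),U((407,512),30),(U((337,98),30)+U((407,512),30))/2,ang(U((407,512),30),U((337,98),30)))
print('L',ang(U((336,372),32),U((351,262),32)),'R',ang(U((395,372),32),U((409,262),32)),'slot mid',(U((343,317),32)+U((402,317),32))/2,'ends',U((365,372),32))
print('width',np.linalg.norm(U((343,317),32)-U((402,317),32)))
E
```

```text
time_s: 3.7
ee_pos: [469.4, -5.2, 164.3]
ee_rot: [179.9, 0.2, 165.2]
force: [0.4, -0.4, -0.9]
gripper_width: 60.1
gripper_force: 0.0
at [469.4  -5.2 164.3] [179.93   0.18 165.2 ] shift [0.056 0.026 0.31 ] 
time_s: 4.55
ee_pos: [533.2, -174.6, 213.7]
ee_rot: [179.9, -0.0, 165.3]
force: [-0.2, 0.3, -0.1]
gripper_width: 60.0
gripper_force: 0.0
at [ 533.2 -174.6  213.7] [ 1.7995e+02 -2.0000e-02  1.6530e+02] shift [-0.028 -0.007 -0.077] 
[318.25337873 231.82396705]
228 156
grey (array([511.37445978, 123.9544705 ]), 26, np.float64(11.515026119689022), np.float64(26.386775342550482))
blue (array([466.83577493,  -2.83806045]), 49, np.float64(3.914153293925834), np.float64(8.258059877296033))
marks [504.57395248 148.27056026] [588.65632673 140.62251206] [546.6151396  144.44653616] 174.80273528502138
L 157.69959648492465 R 158.76245658487895 slot mid [546.92663677 144.19205653] ends [557.33204294 139.98366934]
width 11.441572058019524
```

View pics/w4.png

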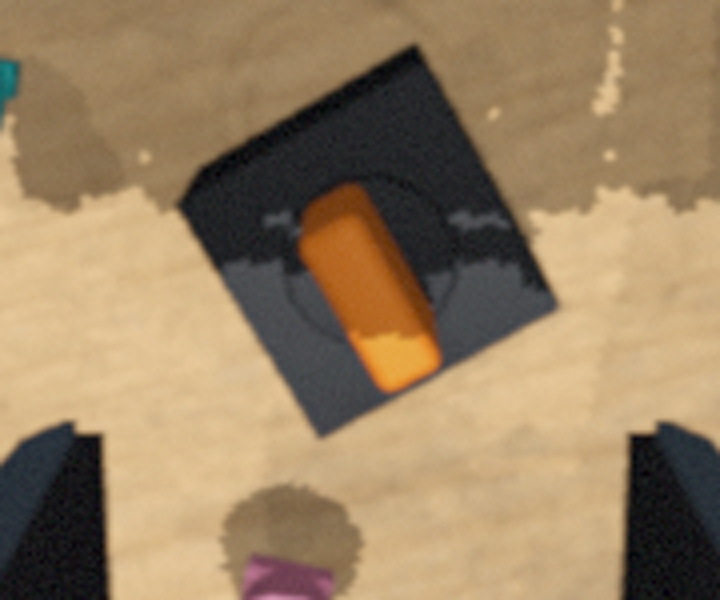

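The key crop shows the flange circle centred near (373,258) with a radius of about 87. The tab's left top edge runs (303,245)–(380,388), the holder's left edge (180,207)–(320,436), and its lower edge (320,436)–(557,305).

Run:
```python
from fit import *
m=np.load('m4.npy',allow_pickle=True).item()
U=lambda p,z:ray(m,(228+p[0]/4-.375,156+p[1]/4-.375),z)[:2]
ang=lambda a,b:np.degrees(np.arctan2(*(b-a)[::-1]))
print('holder',ang(U((320,436),52),U((180,207),52)),np.linalg.norm(U((320,436),52)-U((180,207),52)),ang(U((320,436),52),U((557,305),52)),np.linalg.norm(U((320,436),52)-U((557,305),52)),'ctr',(U((180,207),52)+U((557,305),52))/2)
print('flange',U((373,258),58),np.linalg.norm(U((287,258),58)-U((460,258),58)))
# tab: orange mask silhouette in mask, fit box of given dims
im=cv2.imread('pics/w4f.png');h=cv2.cvtColor(im,cv2.COLOR_BGR2HSV)
mk=(h[...,0]<16)&(h[...,1]>190)&(h[...,2]>60);mk[:,:285]=0;mk[:,350:]=0;mk[:195]=0;mk[262:]=0
cs,_=cv2.findContours(mk.astype(np.uint8),cv2.RETR_EXTERNAL,cv2.CHAIN_APPROX_NONE);pts=cv2.convexHull(max(cs,key=cv2.contourArea))[:,0]
def f(v):
    c,s=np.cos(v[2]),np.sin(v[2])
    q=np.array([proj(m,[v[0]+c*a-s*b,v[1]+s*a+c*b,z]) for a in(-18,18) for b in(-7,7) for z in(58,94)],np.float32)
    hh=cv2.convexHull(q);return [cv2.pointPolygonTest(hh,tuple(map(float,p)),True)-.3 for p in pts]
for a0 in (2.2,2.5,):
  s=least_squares(f,[532,-174,a0],loss='soft_l1',diff_step=1e-3,x_scale=[10,10,.2]);print('tab',s.x[:2],np.degrees(s.x[2]),len(pts),np.abs(f(s.x)).mean())
# blue: view mask extent and slices
b=cv2.imread('pics/w3f.png');cv2.imwrite('pics/w3.png',cv2.resize(b[140:300,215:415],None,fx=3.5,fy=3.5,interpolation=cv2.INTER_CUBIC))
```

```text
holder -164.9946645834706 60.211317172918356 105.49941109612926 60.511229563219594 ctr [ 533.44859207 -173.15767712]
flange [ 532.61042327 -172.33383003] 37.013143217575475
tab [ 524.00153545 -168.52997934] 131.54649958386213 16 6.490566816637525
tab [ 534.40533616 -180.64317492] 140.4325873445694 16 5.911357012743572
```

View pics/w3.png

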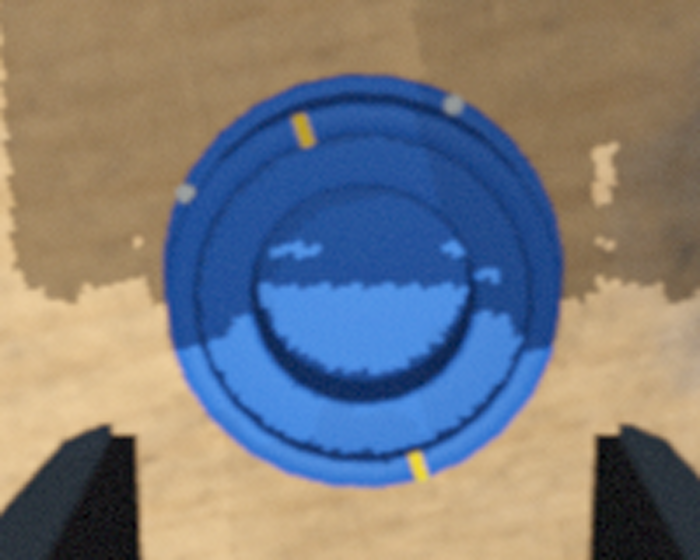

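The blue crop shows the yellow marks at (303,130) and (418,466), with concentric rims centred near column 364. Next I'll work out the exact tab direction and the blue centre, and check the camera's lateral bias.

Run:
```python
from h import *
ang=lambda a,b:np.degrees(np.arctan2(*(b-a)[::-1]))
m=np.load('m4.npy',allow_pickle=True).item()
U=lambda p,z:ray(m,(228+p[0]/4-.375,156+p[1]/4-.375),z)[:2]
print('tab L',ang(U((303,250),94),U((375,380),94)),'R',ang(U((370,225),94),U((438,350),94)), 'ends',(U((303,245),94)+U((437,357),94))/2)
m3=np.load('m3.npy',allow_pickle=True).item()
V=lambda p,z:ray(m3,(215+p[0]/3.5-.36,140+p[1]/3.5-.36),z)[:2]
print('blue',(V((303,130),30)+V((418,466),30))/2,ang(V((418,466),30),V((303,130),30)),np.linalg.norm(V((418,466),30)-V((303,130),30)),(V((165,285),30)+V((562,285),30))/2, (V((195,285),30)+V((532,285),30))/2)
s=env.state();p=s['ee_pos'];print('tcp col',proj(m,p),proj(m,p+np.array([0,0,19])))
im=cv2.imread('pics/w4f.png');g=cv2.cvtColor(im,cv2.COLOR_BGR2GRAY).astype(int)
for r in (280,290,300): print(r,'cols bright',np.where(g[r]>90)[0][[0,-1]])
r=[533,-172.7];togo([*r,115],193.5)
```

```text
tab L 13.264353863050392 R 13.452239868154917 ends [ 532.77038302 -173.0578432 ]
blue [468.98669605  -5.26316207] -176.42439176164746 83.60162042301273 [464.77709418  -3.89696884] [464.77636452  -3.89973138]
tcp col [319.35547324 295.02549508] [319.45208694 313.21163077]
280 cols bright [  0 639]
290 cols bright [ 26 611]
300 cols bright [ 31 606]
at [ 532.8 -174.1  213.8] [ 1.7995e+02 -3.0000e-02  1.6534e+02] shift [0.007 0.046 3.293] spin -3.52
```

```bash
python3 -m jog '{"jaw":[60,60,50,50,50,50,50],"slide":[[0,0.05,0.3],[0,0,0.8],[0,0,0.9],[0,0,0.5],[0,0,0.3],[0,0,0],[0,0,0]],"spin":[-1,-1,-1,-0.55,0,0,0]}'
python3 - <<'E'
from h import *
togo([532.9,-172.9,61],193.4)
m=env.camera_model('wrist');print(proj(m,[532.9,-172.9,94]),env.state()['qpos'])
im=env.grab_frame('wrist');cv2.imwrite('pics/w5f.png',im[:,:,::-1]);cv2.imwrite('pics/w5.png',im[160:340,200:440,::-1].repeat(3,0).repeat(3,1))
E
```

```text
time_s: 5.3
ee_pos: [533.4, -173.4, 130.7]
ee_rot: [-180.0, 0.1, -166.3]
force: [0.2, -0.5, 1.0]
gripper_width: 50.5
gripper_force: 0.0
at [ 533.4 -173.4  130.7] [-1.7997e+02  7.0000e-02 -1.6633e+02] shift [0.013 0.019 2.324] spin 0.03375
[319.5680787 268.3133464] [-1.91853324e+01  2.07626890e+01  9.87405868e+01  1.35551104e-02
  6.04205063e+01 -1.22862608e+02]
```

View pics/w5.png

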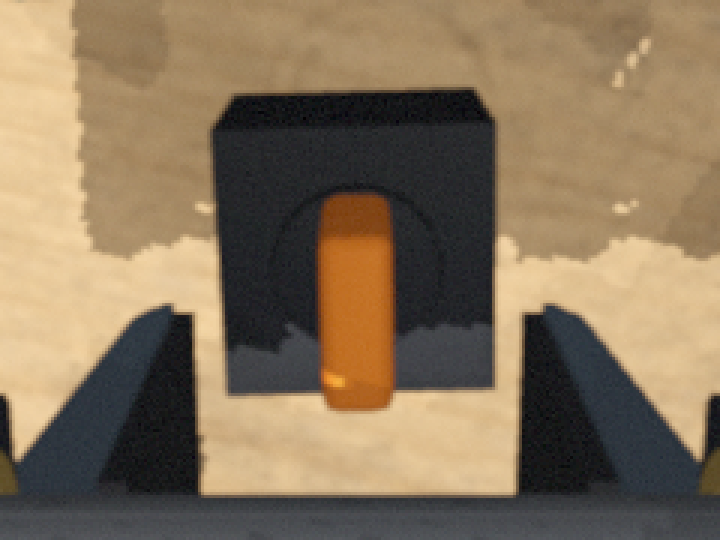

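The tab is centred between the fingers at column 357 of the crop, against a predicted 358, and square to them. I'll descend and grip.

```bash
python3 -m jog '{"jaw":[50,50,50,50,50,14,10,10,10,10],"slide":[[0.01,0.02,0.8],[0,0,0.8],[0,0,0.5],[0,0,0.2],[0,0,0],[0,0,0],[0,0,0],[0,0,0],[0,0,0],[0,0,0]],"spin":[0.03,0,0,0,0,0,0,0,0,0]}' 40
python3 -c "
from h import *
togo([532.9,-172.9,61],193.4);print(env.state()['force'],env.state()['torque'])"
```

```text
time_s: 6.35
ee_pos: [532.5, -173.4, 61.3]
ee_rot: [-180.0, 0.0, -166.6]
force: [0.5, 1.3, 2.5]
gripper_width: 14.0
gripper_force: 40.0
at [ 532.5 -173.4   61.3] [-1.7998e+02  3.0000e-02 -1.6655e+02] shift [-0.015  0.013  0.008] spin 0.00625
[0.54717215 1.30170407 2.45880362] [0.11935136 0.04368925 0.01732458]
```

```bash
python3 -m jog '{"jaw":[10,10,10,10,10,10,10,10,10,10],"slide":[[0,0,-0.2],[0,0,-0.4],[0,0,-0.5],[0,0,-0.6],[0,0,-0.7],[0,0,-0.7],[0,0,0],[0,0,0],[0,0,0],[0,0,0]],"spin":[0,0,0,0,0,0.8,0.9,0.9,0.9,0.9]}'
python3 -m jog '{"jaw":[10,10,10,10,10,10,10,10,10,10],"slide":[[0.15,0.4,0],[0.2,0.7,0],[0.3,0.9,0],[0.4,1,0],[0.4,1,0],[0.4,1,0],[0.4,1,0],[0.4,1,0],[0.4,1,0],[0.3,0.9,0]],"spin":[0,0,0,0,0,0,0,0,0,0]}'
python3 -m jog '{"jaw":[10,10,10,10,10],"slide":[[0.2,0.6,0],[0.1,0.4,0],[0,0.1,0],[0,0,0],[0,0,0]],"spin":[0,0,0,0,0]}'
python3 -c "
from h import *
togo([546.9,144.2,117],158.2)"
```

```text
time_s: 7.35
ee_pos: [532.3, -173.3, 154.9]
ee_rot: [180.0, 0.0, 158.0]
force: [0.4, -0.7, -1.6]
gripper_width: 13.8
gripper_force: 40.0
time_s: 8.35
ee_pos: [537.2, 114.3, 154.5]
ee_rot: [180.0, -0.0, 158.5]
force: [0.7, -0.5, -2.2]
gripper_width: 13.9
gripper_force: 40.0
time_s: 8.85
ee_pos: [541.7, 145.2, 154.0]
ee_rot: [-180.0, -0.0, 158.2]
force: [0.4, 0.5, -1.1]
gripper_width: 13.7
gripper_force: 40.0
at [541.7 145.2 154. ] [-1.7997e+02 -1.0000e-02  1.5824e+02] shift [-0.172  0.034  1.232] spin 0.005
```

```bash
python3 -m jog '{"jaw":[10,10,10,10,10,10],"slide":[[-0.17,0.03,0.4],[0,0,0.5],[0,0,0.3],[0,0,0],[0,0,0],[0,0,0]],"spin":[0,0,0,0,0,0]}'
python3 - <<'E'
from h import *
togo([546.9,144.2,93],158.2)
im=env.grab_frame('wrist');m=env.camera_model('wrist');p=proj(m,[546.9,144.2,48]);print(p)
cv2.imwrite('pics/w6f.png',im[:,:,::-1]);cv2.imwrite('pics/w6.png',im[180:370,220:420,::-1].repeat(3,0).repeat(3,1))
E
```

```text
time_s: 9.45
ee_pos: [547.5, 144.8, 118.5]
ee_rot: [180.0, 0.1, 158.2]
force: [-0.3, -0.5, -1.1]
gripper_width: 13.7
gripper_force: 40.0
at [547.5 144.8 118.5] [1.7996e+02 6.0000e-02 1.5824e+02] shift [ 0.009 -0.027  0.849] spin 0.005
[317.26227179 250.74422333]
```

View pics/w6.png

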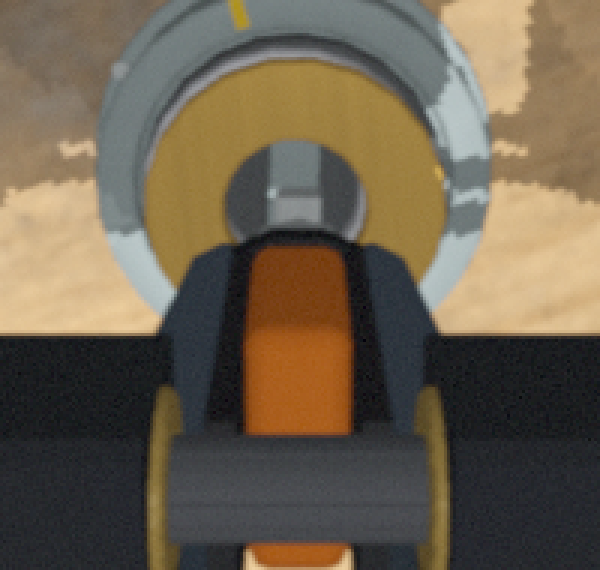

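The slot's band (columns 272–320) and the key's foot (272–323) and tab (centre 298) line up. The slot is parallel to the tool x axis, so I'll descend gently.

```bash
python3 -m jog '{"jaw":[10,10,10,10,10,10],"slide":[[0,-0.02,0.3],[0,0,0.3],[0,0,0.2],[0,0,0.1],[0,0,0],[0,0,0]],"spin":[0,0,0,0,0,0]}'
python3 -m jog '{"jaw":[10,10,10,10,10,10,10,10],"slide":[[0,0,0.03],[0,0,0.03],[0,0,0.03],[0,0,0.03],[0,0,0.03],[0,0,0.03],[0,0,0],[0,0,0]],"spin":[0,0,0,0,0,0,0,0]}'
python3 -c "
from h import *
togo([546.9,144.2,67.3],158.2)"
```

```text
time_s: 10.1
ee_pos: [546.9, 144.4, 91.0]
ee_rot: [180.0, 0.0, 158.3]
force: [-0.0, 0.4, -1.2]
gripper_width: 13.9
gripper_force: 40.0
time_s: 10.9
ee_pos: [546.7, 144.3, 85.5]
ee_rot: [180.0, -0.0, 158.3]
force: [-1.2, -0.9, -0.9]
gripper_width: 13.6
gripper_force: 40.0
at [546.7 144.3  85.5] [180.    -0.   158.25] shift [-0.007 -0.002  0.607] spin 0.00625
```

The foot is 4 mm into the slot with no force. I'll continue down to the shoulder.

```bash
python3 -m jog '{"jaw":[10,10,10,10,10,10,10],"slide":[[0,0,0.1],[0,0,0.1],[0,0,0.1],[0,0,0.1],[0,0,0.05],[0,0,0],[0,0,0]],"spin":[0,0,0,0,0,0,0]}'
python3 -m jog '{"jaw":[10,10,10,10,10,10],"slide":[[0,0,0.03],[0,0,0.03],[0,0,0.03],[0,0,0],[0,0,0],[0,0,0]],"spin":[0,0,0,0,0,0]}'
python3 -c "
from h import *
togo([546.9,144.2,67.3],158.2)"
```

```text
time_s: 11.6
ee_pos: [546.8, 144.3, 72.0]
ee_rot: [180.0, -0.0, 158.2]
force: [0.3, -0.1, -1.5]
gripper_width: 14.0
gripper_force: 40.0
time_s: 12.2
ee_pos: [546.8, 144.3, 69.4]
ee_rot: [180.0, 0.0, 158.2]
force: [-0.6, 0.2, -2.0]
gripper_width: 13.8
gripper_force: 40.0
at [546.8 144.3  69.4] [179.99   0.   158.25] shift [-0.006 -0.002  0.07 ] spin 0.00625
```

```bash
python3 -m jog '{"jaw":[10,10,10,10],"slide":[[0,0,0.03],[0,0,0.02],[0,0,0],[0,0,0]],"spin":[0,0,0,0]}'
python3 -m jog '{"jaw":[10,10,10],"slide":[[0,0,0.02],[0,0,0],[0,0,0]],"spin":[0,0,0]}'
```

```text
time_s: 12.6
ee_pos: [546.7, 144.3, 67.8]
ee_rot: [180.0, -0.0, 158.2]
force: [-0.6, 0.3, -1.0]
gripper_width: 13.8
gripper_force: 40.0
time_s: 12.9
ee_pos: [546.7, 144.3, 67.3]
ee_rot: [180.0, 0.0, 158.2]
force: [0.2, 0.7, -0.9]
gripper_width: 13.8
gripper_force: 40.0
```

```bash
python3 -m jog '{"jaw":[10,10,10],"slide":[[0,0,0.02],[0,0,0],[0,0,0]],"spin":[0,0,0]}'
python3 -m jog '{"jaw":[10,10,10],"slide":[[0,0,0.02],[0,0,0],[0,0,0]],"spin":[0,0,0]}'
```

```text
time_s: 13.2
ee_pos: [546.7, 144.3, 67.2]
ee_rot: [180.0, 0.0, 158.2]
force: [-1.1, -0.8, 4.3]
gripper_width: 14.1
gripper_force: 40.0
time_s: 13.5
ee_pos: [546.8, 144.3, 67.2]
ee_rot: [180.0, 0.0, 158.2]
force: [-2.5, -0.7, 9.5]
gripper_width: 13.8
gripper_force: 40.0
```

The shoulder seats at z 67.2 with 9.5 N. I'll back off 2 mm so it doesn't drag the disc, then make the quarter turn.

```bash
python3 -m jog '{"jaw":[10,10,10,10,10,10,10,10,10,10],"slide":[[0,0,-0.06],[0,0,-0.03],[0,0,0],[0,0,0],[0,0,0],[0,0,0],[0,0,0],[0,0,0],[0,0,0],[0,0,0]],"spin":[0,0,0.4,0.8,0.9,0.9,0.9,0.9,0.9,0.9]}'
python3 -m jog '{"jaw":[10,10,10,10,10,10,10,10],"slide":[[0,0,0],[0,0,0],[0,0,0],[0,0,0],[0,0,0],[0,0,0],[0,0,0],[0,0,0]],"spin":[0.9,0.9,0.9,0.9,0.7,0.35,0,0]}'
python3 -c "
from h import *
togo([546.9,144.2,67.3],68.2);print(env.state()['torque'])"
```

```text
time_s: 14.5
ee_pos: [546.6, 144.3, 68.1]
ee_rot: [-180.0, -0.0, 105.2]
force: [-0.3, -0.2, -1.1]
gripper_width: 13.9
gripper_force: 40.0
time_s: 15.3
ee_pos: [546.6, 144.3, 68.4]
ee_rot: [-180.0, 0.0, 68.3]
force: [0.2, -0.3, -1.4]
gripper_width: 14.1
gripper_force: 40.0
at [546.6 144.3  68.4] [-1.7998e+02  1.0000e-02  6.8310e+01] shift [0.    0.009 0.035] spin 0.01375
[-0.09757811  0.1045828  -0.04346046]
```

```bash
python3 -m jog '{"jaw":[10,10,10,10,10,10,10,10,10,10],"slide":[[0,0,0],[0,0,-0.03],[0,0,-0.04],[0,0,-0.04],[0,0,-0.04],[0,0,-0.04],[0,0,-0.04],[0,0,-0.04],[0,0,0],[0,0,0]],"spin":[0,0,0,0,0,0,0,0,0,0]}' 55
python3 -m jog '{"jaw":[10,10,10,10,10,10,10,10,10,10],"slide":[[0,0,-0.1],[0,0,-0.15],[0,0,-0.2],[0,0,-0.25],[0,0,-0.25],[0,0,-0.25],[0,0,-0.25],[0,0,-0.15],[0,0,0],[0,0,0]],"spin":[0,0,0,0,0,0,0,0,0,0]}'
python3 - <<'E'
from h import *
togo([469,-5.2,124]);print(env.state()['torque'])
im=env.grab_frame('side');m=env.camera_model('side');p=proj(m,[547,144,80]).astype(int);print(p)
cv2.imwrite('pics/s7.png',cv2.resize(im[p[1]-60:p[1]+60,p[0]-70:p[0]+70,::-1],None,fx=5,fy=5,interpolation=cv2.INTER_CUBIC))
E
```

```text
time_s: 16.3
ee_pos: [546.6, 144.3, 76.8]
ee_rot: [-180.0, 0.0, 68.2]
force: [-0.2, -0.8, -6.1]
gripper_width: 13.5
gripper_force: 55.0
time_s: 17.3
ee_pos: [546.6, 144.3, 124.8]
ee_rot: [-180.0, 0.0, 68.2]
force: [0.7, -0.1, -6.9]
gripper_width: 14.1
gripper_force: 55.0
at [546.6 144.3 124.8] [-179.99    0.     68.25] shift [-5.586 -0.555  0.026] 
[-0.10660777  0.03997115  0.0629235 ]
[335 279]
```

View pics/s7.png

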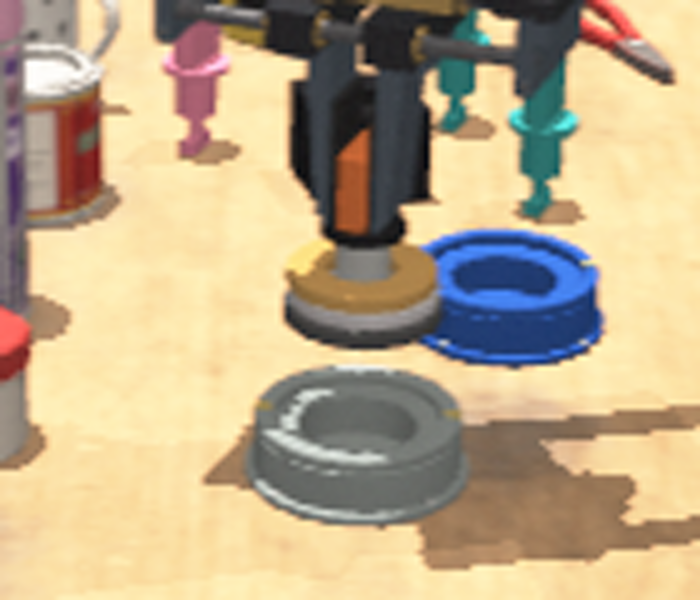

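The side view shows all three discs hanging level on the key above the empty grey stand. I'll move over the blue stand.

```bash
python3 -m jog '{"jaw":[10,10,10,10,10,10,10,10,10,10],"slide":[[-0.2,-0.05,0],[-0.4,-0.06,0],[-0.6,-0.06,0],[-0.7,-0.06,0],[-0.8,-0.06,0],[-0.8,-0.06,0],[-0.8,-0.06,0],[-0.6,-0.06,0],[-0.4,-0.06,0],[-0.2,-0.02,0]],"spin":[0,0,0,0,0,0,0,0,0,0]}'
python3 -m jog '{"jaw":[10,10,10,10],"slide":[[-0.09,0,0],[0,0,0],[0,0,0],[0,0,0]],"spin":[0,0,0,0]}'
python3 - <<'E'
from h import *
togo([469,-5.2,76]);print(env.state()['torque'])
E
```

```text
time_s: 18.35
ee_pos: [468.9, -4.2, 124.9]
ee_rot: [-180.0, 0.0, 68.2]
force: [1.3, 0.5, -6.4]
gripper_width: 13.8
gripper_force: 55.0
time_s: 18.75
ee_pos: [469.6, -4.8, 124.8]
ee_rot: [180.0, -0.0, 68.3]
force: [0.2, 0.4, -5.9]
gripper_width: 13.9
gripper_force: 55.0
at [469.6  -4.8 124.8] [ 1.7999e+02 -2.0000e-02  6.8290e+01] shift [-0.019 -0.014  1.626] 
[-0.10627945  0.08705325  0.04293366]
```

```bash
python3 -m jog '{"jaw":[10,10,10,10,10,10,10,10],"slide":[[-0.02,-0.01,0.2],[0,0,0.35],[0,0,0.35],[0,0,0.3],[0,0,0.15],[0,0,0],[0,0,0],[0,0,0]],"spin":[0,0,0,0,0,0,0,0]}'
python3 -m jog '{"jaw":[10,10,10,10,10,10,10,10],"slide":[[0,0,0.04],[0,0,0.04],[0,0,0.04],[0,0,0.04],[0,0,0.04],[0,0,0],[0,0,0],[0,0,0]],"spin":[0,0,0,0,0,0,0,0]}'
python3 -c "
from h import *
togo([469,-5.2,72.2]);print(env.state()['torque'])"
```

```text
time_s: 19.55
ee_pos: [469.2, -5.8, 84.7]
ee_rot: [179.9, -0.0, 68.2]
force: [-0.9, 0.1, -6.6]
gripper_width: 13.8
gripper_force: 55.0
time_s: 20.35
ee_pos: [468.8, -5.8, 78.4]
ee_rot: [180.0, -0.0, 68.2]
force: [0.4, 0.6, -6.9]
gripper_width: 13.6
gripper_force: 55.0
at [468.8  -5.8  78.4] [ 1.7999e+02 -1.0000e-02  6.8250e+01] shift [ 0.02  -0.002  0.206] 
[-0.10263927  0.07846094 -0.07917423]
```

```bash
python3 -m jog '{"jaw":[10,10,10,10,10,10,10],"slide":[[0.02,0,0.04],[0,0,0.04],[0,0,0.04],[0,0,0.03],[0,0,0],[0,0,0],[0,0,0]],"spin":[0,0,0,0,0,0,0]}'
python3 -m jog '{"jaw":[10,10,10,10,10],"slide":[[0,0,0.03],[0,0,0.03],[0,0,0.03],[0,0,0],[0,0,0]],"spin":[0,0,0,0,0]}'
```

```text
time_s: 21.05
ee_pos: [469.0, -5.2, 73.9]
ee_rot: [180.0, -0.0, 68.2]
force: [-0.2, 0.5, -5.9]
gripper_width: 13.8
gripper_force: 55.0
time_s: 21.55
ee_pos: [469.5, -5.2, 71.6]
ee_rot: [179.9, -0.0, 68.2]
force: [-0.7, 0.5, -1.7]
gripper_width: 13.8
gripper_force: 55.0
```

The stack seated at the expected height and its weight came off. I'll let the key down onto its shoulder.

```bash
python3 -m jog '{"jaw":[10,10,10,10,10,10,10],"slide":[[0,0,0.03],[0,0,0.03],[0,0,0.03],[0,0,0.03],[0,0,0],[0,0,0],[0,0,0]],"spin":[0,0,0,0,0,0,0]}'
python3 -m jog '{"jaw":[10,10,10],"slide":[[0,0,0.025],[0,0,0],[0,0,0]],"spin":[0,0,0]}'
```

```text
time_s: 22.25
ee_pos: [469.0, -5.2, 67.5]
ee_rot: [180.0, -0.0, 68.2]
force: [-0.8, -0.3, -1.3]
gripper_width: 13.6
gripper_force: 55.0
time_s: 22.55
ee_pos: [469.1, -5.2, 67.2]
ee_rot: [180.0, -0.0, 68.2]
force: [-1.0, 0.4, 5.1]
gripper_width: 13.5
gripper_force: 55.0
```

```bash
python3 -m jog '{"jaw":[14,18,24,32,40,45,45,45,45],"slide":[[0,0,-0.01],[0,0,0],[0,0,0],[0,0,0],[0,0,0],[0,0,0],[0,0,0],[0,0,0],[0,0,0]],"spin":[0,0,0,0,0,0,0,0,0]}'
python3 -m jog '{"jaw":[45,45,45,45,45,45,45,45,45,45],"slide":[[0,0,-0.1],[0,0,-0.3],[0,0,-0.5],[0,0,-0.6],[0,0,-0.8],[0,0,-0.8],[0,0,-0.8],[0,0,-0.4],[0,0,0],[0,0,0]],"spin":[0,0,0,0,0,0,0,0,0,0]}'
python3 - <<'E'
from h import *
im=env.grab_frame('side');m=env.camera_model('side');p=proj(m,[469,-5,60]).astype(int);print(p)
a=im[p[1]-40:p[1]+50,p[0]-60:p[0]+60,::-1]
w=env.grab_frame('wrist')[100:340,200:440,::-1]
cv2.imwrite('pics/e8.png',np.hstack([cv2.resize(a,(440,330),interpolation=cv2.INTER_CUBIC),cv2.resize(w,(330,330))]))
E
```

```text
time_s: 23.45
ee_pos: [469.0, -5.2, 67.1]
ee_rot: [180.0, -0.0, 68.2]
force: [-0.2, 0.2, -0.0]
gripper_width: 44.8
gripper_force: 0.0
time_s: 24.45
ee_pos: [468.5, -5.2, 195.6]
ee_rot: [-180.0, 0.0, 68.2]
force: [-0.1, 0.7, -0.1]
gripper_width: 44.8
gripper_force: 0.0
[365 260]
```

View pics/e8.png

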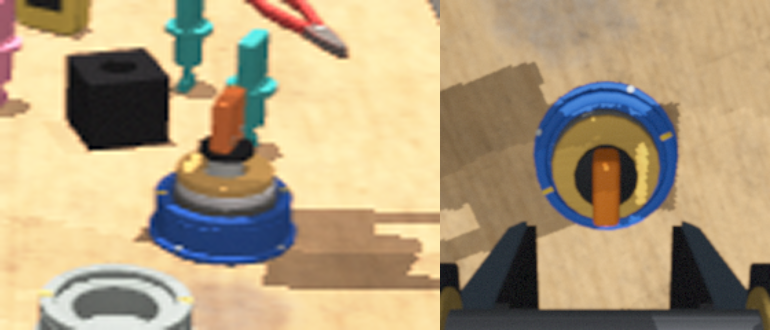

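The stack sits flat in the blue recess with the key upright in it, and the gripper is clear. I'll hand the job in.

```bash
python3 -c "
from workcell import env
print(env.job_done())"
```

```text
the job is handed in; nothing more can be done
None
```

The disc stack is set flat in the blue stand's recess with the key standing in it and the gripper clear; the job was handed in at about 24.5 s, and the highest contact force I read on the stands was about 9.5 N.

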